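Clear the steel cups: nest the stacking tumblers, stand the odd cup apart

ROBOT

A 6-joint arm with a two-finger parallel gripper is mounted at the origin on the work surface. World frame = base frame: x ahead of the robot, y to its left, z up, the work surface at z = 0. Lengths are in mm, angles in rad, forces in N, time in s.
With the tool pointing down it reaches from about 325 to 925 mm from the base axis. Payload 3.1 kg.
Tool frame: the origin (TCP) lies at the very end of the fingers, on their centre line; the grasp point (between the pads) lies behind it (grip_depth is the z of the grasp point in the tool frame, in mm); z points along the fingers, y is the line along which they close (so a half turn about z gives the same grasp; the last joint's range is limited). The gripper opens to 85 mm and grips with 20 to 120 N. Pads are 22 mm wide; open, the fingers measure 114 mm over their backs; the gripper's body (76 mm by 85 mm) begins 54 mm behind the grasp point. The pads swing forward as they close: fully open they stand 13 mm farther back than shut.
Start: joints at [-1.287, 0.217, 1.613, -0, 1.311, -0.112], TCP at [240.988, -576.684, 231.3] pointing down, gripper open.
Joint ranges: [-2.75, 2.75], [-0.78, 2.1], [0.31, 2.55], [-1.13, 4.27], [0.13, 2.63], [-2.58, 2.58]. Speed limits (rad/s): [2.79, 2.79, 3.14, 3.14, 3.14, 3.14].

INTERFACE

Orientations are given as a unit quaternion [w, x, y, z].
In Python, from rig import * gives the robot as it stands.
- The arm moves only by the shell command python3 -m crank 'ROWS' [FORCE]. ROWS is a JSON object of lists of equal length, an entry for each row: "rot": the turn, a rotation vector about the tool's x, y, z in rad, a list of three; "dp": the shift along the tool's x, y, z in m, a list of three; "claw": the opening in per cent of the stroke, from 0 (shut) to 100 (fully open). A call has 1 to 8 rows; each row shifts and turns the commanded pose from where the row before left it, along the tool's axes as they then stand; what a row does not reach is not made up. A row lasts 1/12 s, in which the tool goes at most 41.7 mm and 7.16 degrees, less where a joint would pass 70% of its speed; a pose out of reach is approached as far as the arm can. A call is refused whole if a number of a shift passes 0.0417 or a number of a turn 0.125, either way. A call with a gripper value outside its range is refused whole. The fingers move at their own pace and stop on an object; FORCE is the grip in N (left out, the last holds). Time passes only in rows, so rows that do not move let the fingers close. It gives the time, the measured TCP pose, the force, the opening and the grip force at its end, in the units of the state.
- sense(): the state, without advancing time (a new reading comes with each control period).
- read_camera(name): name is "side" or "top" or "wrist"; returns the picture (400x640x3 uint8, red, green, blue); there is no depth.
- camera_info(name): a dict with "K" (3x3 intrinsics, pixels), "R" (3x3) and "t" (3): a world point X has camera coordinates R X + t. Camera axes: x right, y down, z forward; pixel columns grow to the right and rows downward; lengths in mm; the calibration is good to about 2 mm. A picture is of the moment at which its call begins: read the wrist's pose just before it. camera_info takes no time and is no camera call; for the wrist camera it gives the pose at the moment of the call.
- job_done(): hands the job in; it is judged then, once.
The state is a dict: "time_s": time; "joint_positions": joint angles; "joint_vel": joint speeds; "tau": joint torques, N m; "tool_pos": TCP position; "ee_rot": TCP orientation; "ft_force": force on the tool from outside, world axes, zero at the start; "torque": the same for the moment, N m; "gripper_width": finger opening in mm; "finger_force": force on a finger pad.
Only numpy, scipy, OpenCV 4.12 (cv2) and the standard library are available. Lean on these libraries where they do the work, as an engineer would, in place of code of your own. Each camera call takes 0.05 s, during which the arm holds its last target. There are 200 camera calls.

TASK

Clear the three dry steel cups from the dish drainer onto the white tray, mouth down as they stand: nest the two stepped, tapered tumblers fully down over the matching tumbler already on the tray, one straight stack, and stand the straight-sided cup, which will not nest, on the tray floor by itself, clear of the stack. Lower each one gently all the way instead of dropping it, and do not shift or upset the plates, the red tumbler or the soap bottle.

Things in the scene. Friction and masses are not known exactly. Their poses are not given: they have to be found in the camera images.
- tumbler1: steel stacking tumbler, mouth down on the tray, bottom of the stack. From the top: foot 41 mm across, cone widening to 57 mm 62 mm below the top, flat shoulder stepping out to 68 mm, 30 mm high collar, 69 mm across at the mouth. 92 mm high, wall 1.6 mm, 0.1 kg. Origin: centre of the mouth plane (its underside), z up.
- tumbler2: steel stacking tumbler of the same shape and size as tumbler1, mouth down in the drainer, origin likewise at the centre of its mouth plane (underside), z up. Fully nested, its rim rests on the shoulder of the tumbler below and it stands 30 mm higher than that one, with 1 to 2 mm of side play.
- tumbler3: steel stacking tumbler of the same shape and size as tumbler1, mouth down in the drainer, origin likewise at the centre of its mouth plane (underside), z up. Fully nested, its rim rests on the shoulder of the tumbler below and it stands 30 mm higher than that one, with 1 to 2 mm of side play.
- straight_cup: stainless-steel cup with straight sides, standing mouth down in the drainer: 55 mm across (56 mm at the bead round the mouth), 88 mm high, closed flat end on top, about 0.11 kg, no handle. Origin at the centre of the mouth plane (its underside), z up. It fits neither over nor under a tumbler.
- tray: white enamel tray lying on the counter, fixed, 260 mm (its x) by 340 mm (its y), rim 20 mm high and 4 mm thick; its inner floor is 4 mm above its origin. Origin at the centre of its underside, z up.
- drainer: grey plastic dish drainer, fixed, 310 mm (its x) by 420 mm (its y) over a drip tray 20 mm larger; cups stand on its slotted floor, 26 mm above its origin; side rails end at 71 mm. Cup area from y = -60 to +205 mm; two plates stand on edge in the rack at its -y end, tops at 217 mm. Origin at the centre of its underside, z up.
- plate1: white side plate, 190 mm across, standing on edge in the drainer's rack, facing along its own y axis; leave alone. Origin at the lowest point of its edge, z up.
- plate2: white side plate, like plate1, in the rack's outer slot; leave alone.
- red_tumbler: red plastic drinking tumbler, mouth up on the counter, 76 mm across the mouth, 118 mm high; leave alone. Origin at the centre of its underside.
- soap_bottle: green plastic washing-up liquid bottle with a white cap on the counter, 64 mm across, 190 mm high; leave alone. Origin at the centre of its underside.

How it is judged:
By the outcome, as a careful person would: the job done as asked, in the order asked, and still so for the second after the job is handed in, with the robot touching nothing.
It also fails if it takes over 67 s, if anything falls off the work surface, if the arm or the gripper's body presses on something with over 40 N, if the wrist force passes 120 N, or if a joint passes its speed limit or range.

## Working session

There is one attempt and no reset: what is moved stays moved. The work goes in short steps, Python scripts to look and compute and a shell command to move; the robot and the scene stay as the last step left them, time stands still between calls to the robot, and variables do not carry over. Pictures are saved under pics/ and viewed, at most 13 in all, crops included, and the job is handed in when it is done.

```bash
mkdir -p pics; ls; python3 - <<'E'
from rig import *
import cv2,numpy as np
s=sense();print(s)
for n in("top","side"):
    im=read_camera(n);cv2.imwrite(f"pics/{n}0.png",im[:,:,::-1]);i=camera_info(n);print(n,np.round(i["K"],1).tolist(),np.round(i["R"],4).tolist(),np.round(i["t"],1).tolist())
E
```

```text
pics
{'time_s': 0.0, 'joint_positions': array([-1.28718768e+00,  2.17768365e-01,  1.61494297e+00,  1.84383347e-05,
        1.31132640e+00, -1.12157621e-01]), 'joint_vel': array([-9.26193729e-04, -4.65600395e-04, -1.14089041e-05, -3.94806524e-04,
        3.87803347e-05,  8.45233734e-05]), 'tau': array([-3.53626083e-04, -3.96846306e+01, -3.03856659e+01, -2.02286196e-04,
        9.65807587e-03, -6.18593843e-08]), 'tool_pos': array([ 240.76352962, -575.86639281,  229.95486747]), 'ee_rot': array([-1.21881421e-03,  9.80484672e-01,  1.96591743e-01, -9.57996767e-05]), 'ft_force': array([-0.49966091, -0.20179133,  0.28272654]), 'torque': array([ 0.0153254 , -0.00895083,  0.05978767]), 'finger_force': 0.0, 'gripper_width': 85.37993899078756}
top [[414.4, 0.0, 322.0], [0.0, 414.4, 201.1], [0.0, 0.0, 1.0]] [[-0.026, -0.9995, -0.0155], [-0.9945, 0.0274, -0.1009], [0.1012, 0.0128, -0.9948]] [-58.6, 632.0, 1193.6]
side [[384.2, 0.0, 318.6], [0.0, 384.2, 201.8], [0.0, 0.0, 1.0]] [[-0.9079, -0.4188, -0.0185], [-0.1915, 0.4536, -0.8704], [0.3729, -0.7867, -0.492]] [563.6, 199.4, 739.2]
```

View pics/top0.png

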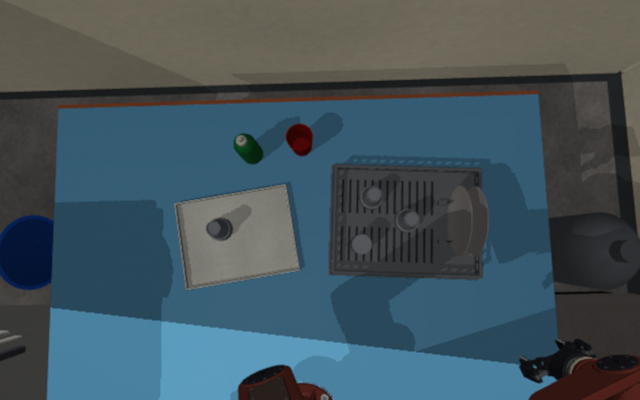

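View pics/side0.png

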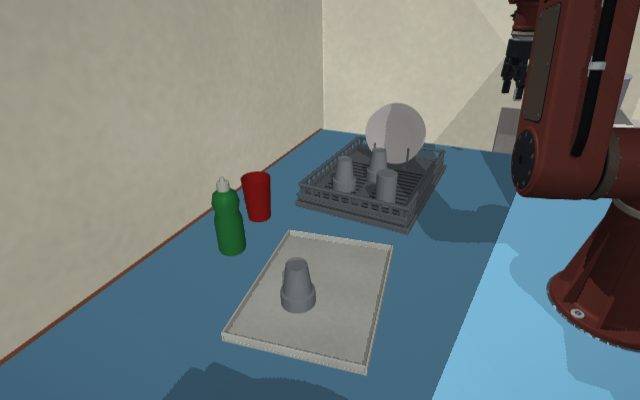

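The top view shows the straight cup at about (362,244), the drainer tumblers at (372,196) and (408,219), and the tray tumbler at (219,229). The side view agrees with this. I'll enlarge the crop to read the positions more precisely.

```bash
python3 - <<'E'
import cv2,numpy as np
im=cv2.imread("pics/top0.png")
a=cv2.resize(im[170:275,335:440],None,fx=5.5,fy=5.5,interpolation=cv2.INTER_CUBIC)
b=cv2.resize(im[205:250,195:240],None,fx=5,fy=5,interpolation=cv2.INTER_CUBIC)
o=np.zeros((578,800,3),np.uint8);o[:a.shape[0],:a.shape[1]]=a[:578];o[:b.shape[0],578:578+b.shape[1]-3]=b[:,:222]
cv2.imwrite("pics/crop0.png",np.clip(o*1.6,0,255).astype(np.uint8))
E
cat > h.py <<'E'
from rig import *
import cv2,numpy as np
from scipy.spatial.transform import Rotation as Ro
def ray(n,uv,z,i=None):
    i=i or camera_info(n);K,R,t=[np.array(i[k]) for k in"KRt"]
    c=-R.T@t;d=R.T@np.linalg.inv(K)@[uv[0],uv[1],1];return c+d*(z-c[2])/d[2]
def proj(n,X,i=None):
    i=i or camera_info(n);K,R,t=[np.array(i[k]) for k in"KRt"]
    p=K@(R@np.array(X)+t);return p[:2]/p[2]
E
```

```text
(no output)
```

View pics/crop0.png

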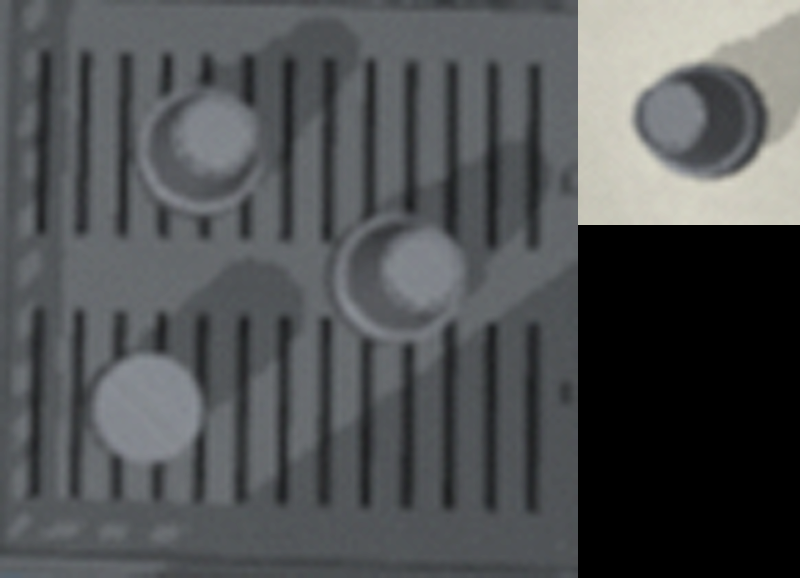

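The crop shows the foot discs clearly. In full-image pixels they are A (373.9,193.8), B (411.5,218.3), the straight cup (361.5,243.8) and the tray tumbler (213.5,228).

```bash
python3 - <<'E'
from h import *
for k,uv,z in [("A",(373.9,193.8),118),("Ash",(370.9,197.2),56),("B",(411.5,218.3),118),("Bsh",(406.9,219.9),56),("S",(361.5,243.8),114),("T",(213.5,228),96),("c",(176,203),20),("c",(286,184),20),("c",(299,269),20),("c",(187,289),20),
 ("d1",(333,166),71),("d2",(480,168),71),("d3",(481,278),71),("d4",(331,275),71),("red",(299,134),118),("soap",(241,140),190)]:
    print(k,np.round(ray("top",uv,z),1))
i=camera_info("wrist");print(np.round(i["K"],1).tolist());s=sense()
Rt=Ro.from_quat(s["ee_rot"],scalar_first=True).as_matrix()
print("toolR",np.round(Rt,3).tolist());c=-np.array(i["R"]).T@i["t"];print("cam in tool",np.round(Rt.T@(c-s["tool_pos"]),1),np.round(np.array(i["R"])@Rt,3).tolist())
import rig;print([x for x in dir(rig) if 'grip' in x.lower()], getattr(rig,'grip_depth',None))
E
```

```text
A [ 637.5 -219.8  118. ]
Ash [ 635.  -217.8   56. ]
B [ 567.4 -319.4  118. ]
Bsh [ 566.5 -318.6   56. ]
S [ 501.8 -181.2  114. ]
T [556.4 228.4  96. ]
c [637.6 362.4  20. ]
c [685.8  31.1  20. ]
c [432.6  -2.8  20. ]
c [382.8 327.5  20. ]
d1 [ 726.9 -110.5   71. ]
d2 [ 708.9 -531.5   71. ]
d3 [ 398.1 -514.3   71. ]
d4 [416.8 -96.   71. ]
red [811.5 -17.4 118. ]
soap [780.6 130.2 190. ]
[[293.5, 0.0, 316.0], [0.0, 293.5, 197.4], [0.0, 0.0, 1.0]]
toolR [[0.923, 0.386, -0.001], [0.386, -0.923, 0.002], [0.0, -0.002, -1.0]]
cam in tool [ 8.470e+01 -1.000e-01 -1.423e+02] [[-0.001, 1.0, -0.0], [-0.945, -0.001, -0.326], [-0.326, 0.0, 0.945]]
['grip_depth'] -18.700000000000003
```

```bash
python3 -m crank '{"rot":[[0,0,0],[0,0,0],[0,0,0],[0,0,0],[0,0,0],[0,0,0],[0,0,0]],"dp":[[0.0142,-0.0339,0],[0.0142,-0.0339,0],[0.0142,-0.0339,0],[0.0142,-0.0339,0],[0.0142,-0.0339,0],[0.0142,-0.0339,0],[0.0142,-0.0339,0]],"claw":[100,100,100,100,100,100,100]}' 40
python3 -m crank '{"rot":[[0,0,0],[0,0,0],[0,0,0],[0,0,0],[0,0,0],[0,0,0],[0,0,0],[0,0,0]],"dp":[[0.0375,0.0157,0.005],[0.0375,0.0157,0.005],[0.0375,0.0157,0.005],[0.0375,0.0157,0.005],[0.0375,0.0157,0.005],[0.0375,0.0157,0.005],[0.0375,0.0157,0.005],[0.0375,0.0157,0.005]],"claw":[100,100,100,100,100,100,100,100]}'
python3 -m crank '{"rot":[[0,0,0],[0,0,0]],"dp":[[0,0,0],[0,0,0]],"claw":[100,100]}'
cat > look.py <<'E'
from h import *
import sys
def look(name):
    s=sense();i=camera_info("wrist");im=read_camera("wrist");cv2.imwrite(f"pics/{name}.png",im[:,:,::-1])
    np.savez(f"pics/{name}.npz",K=i["K"],R=i["R"],t=i["t"],p=s["tool_pos"],q=s["ee_rot"])
    print(np.round(s["tool_pos"],1),np.round(s["ee_rot"],4),round(s["time_s"],2),np.round(s["ft_force"],1),np.round(s["gripper_width"],1));return im
if __name__=="__main__":look(sys.argv[1])
E
python3 look.py w1
```

```text
time_s: 0.68
tool_pos: [240.7, -317.3, 230.5]
ee_rot: [-0.001, 0.981, 0.196, -0.0]
ft_force: [0.1, 1.1, 0.2]
gripper_width: 85.6
finger_force: 0.0
time_s: 1.35
tool_pos: [568.1, -318.9, 190.1]
ee_rot: [-0.0, 0.98, 0.197, -0.001]
ft_force: [-0.0, -0.3, 0.5]
gripper_width: 85.4
finger_force: 0.0
time_s: 1.52
tool_pos: [567.1, -318.5, 188.5]
ee_rot: [-0.002, 0.98, 0.198, -0.002]
ft_force: [-0.6, 0.4, -0.3]
gripper_width: 85.3
finger_force: 0.0
[ 567.1 -318.5  188.5] [-0.0016  0.9802  0.1978 -0.0016] 1.52 [-0.6  0.4 -0.3] 85.3
```

View pics/w1.png

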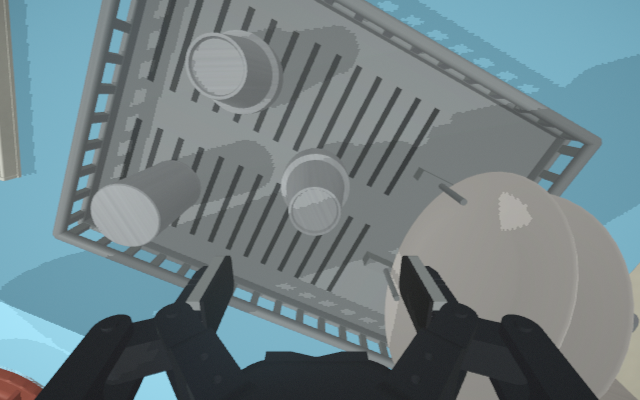

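The wrist view shows B's foot at about (314,211), A's at (218,65) and the straight cup at (126,215). The plates appear close to the right finger, so I'll check that clearance.

```bash
python3 - <<'E'
from h import *
i=np.load("pics/w1.npz")
for k,uv,z in [("B",(314.5,211),118),("Bsh",(315,182),56),("A",(218,65),118),("S",(126,215),114)]: print(k,np.round(ray("w",uv,z,i),1))
im=cv2.imread("pics/top0.png")
for z in(150,217): print("plate left/right px",[np.round(ray("top",uv,z)[:2],0).tolist() for uv in[(452,190),(452,240),(488,220)]])
print("plate face from wrist",[np.round(ray("w",uv,z,i)[:2]).tolist() for uv in[(385,280),(500,172),(400,230)] for z in (120,)])
for X in [(567,-400,122),(472,-400,122),(567,-400,217),(567,-420,217),(567,-440,217)]: print(X,proj("top",X),proj("w",X,i))
g=cv2.fastNlMeansDenoising(cv2.cvtColor(im,6));print(g[220,436:496].tolist())
E
```

```text
B [ 566.4 -317.2  118. ]
Bsh [ 571.5 -315.    56. ]
A [ 637.7 -217.9  118. ]
S [ 503.2 -180.1  114. ]
plate left/right px [[638.0, -424.0], [506.0, -416.0], [556.0, -514.0]]
plate left/right px [[630.0, -404.0], [506.0, -397.0], [553.0, -488.0]]
plate face from wrist [[533.0, -396.0], [649.0, -431.0], [578.0, -385.0]]
(567, -400, 122) [441.55387359 217.5747267 ] [410.12623019 249.56660047]
(472, -400, 122) [443.5021805  252.83406257] [358.93481257 335.7534521 ]
(567, -400, 217) [451.93393123 215.23561561] [467.54992106 344.76725368]
(567, -420, 217) [460.011035   215.01865298] [501.59177189 356.84658394]
(567, -440, 217) [468.0921662  214.80158216] [534.50818499 368.52656652]
[54, 52, 51, 51, 51, 51, 51, 51, 51, 51, 53, 55, 58, 59, 59, 59, 59, 59, 59, 58, 58, 58, 58, 58, 58, 57, 57, 57, 57, 57, 57, 57, 56, 56, 57, 70, 69, 59, 57, 57, 57, 57, 57, 57, 57, 57, 57, 57, 56, 56, 57, 67, 72, 67, 65, 65, 65, 65, 65, 65]
```

B's two estimates average to the current TCP position within about 1 mm, and the plate face is about 40 mm clear of the finger. Next I descend and grip.

```bash
python3 -m crank '{"rot":[[0,0,0],[0,0,0],[0,0,0],[0,0,0],[0,0,0],[0,0,0],[0,0,0]],"dp":[[0,0,0.03],[0,0,0.03],[0,0,0.025],[0,0,0.02],[0,0,0.01],[0,0,0.006],[0,0,0]],"claw":[100,100,100,100,100,100,100]}'
python3 -m crank '{"rot":[[0,0,0],[0,0,0],[0,0,0],[0,0,0],[0,0,0],[0,0,0],[0,0,0],[0,0,0]],"dp":[[0,0,0],[0,0,0],[0,0,0],[0,0,0],[0,0,0],[0,0,0],[0,0,0],[0,0,0]],"claw":[70,60,50,45,40,40,40,40]}' 40; python3 look.py w2
```

```text
time_s: 2.15
tool_pos: [565.1, -319.6, 69.9]
ee_rot: [-0.001, 0.981, 0.196, -0.001]
ft_force: [0.0, -0.0, 0.4]
gripper_width: 85.7
finger_force: 0.0
time_s: 2.82
tool_pos: [567.7, -320.3, 73.0]
ee_rot: [0.001, 0.98, 0.197, 0.001]
ft_force: [-1.0, 0.9, 5.7]
gripper_width: 48.7
finger_force: 41.2
[ 567.7 -320.3   73. ] [0.001  0.9805 0.1967 0.001 ] 2.82 [-1.   0.9  5.7] 48.7
```

View pics/w2.png

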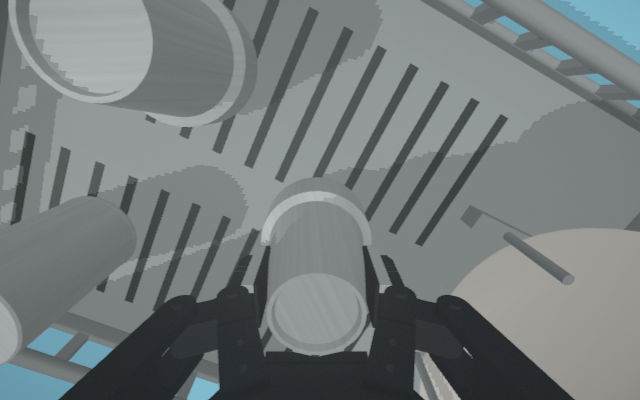

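B is gripped and centred, with the foot at (317,314) and a width of 48.7 mm. I'll firm up the grip, lift, and carry it to a viewing stop short of the tray tumbler.

```bash
python3 -m crank '{"rot":[[0,0,0],[0,0,0],[0,0,0],[0,0,0],[0,0,0],[0,0,0],[0,0,0],[0,0,0]],"dp":[[0,0,0],[0,0,-0.004],[0,0,-0.01],[0,0,-0.02],[0,0,-0.026],[0,0,-0.026],[0,0,-0.022],[0,0,-0.01]],"claw":[40,40,40,40,40,40,40,40]}' 60
python3 -m crank '{"rot":[[0,0,0],[0,0,0],[0,0,0],[0,0,0],[0,0,0],[0,0,0],[0,0,0],[0,0,0]],"dp":[[0.003,-0.0122,0],[0.0056,-0.0242,0],[0.0086,-0.0364,0],[0.0086,-0.0364,0],[0.0086,-0.0364,0],[0.0086,-0.0364,0],[0.0086,-0.0364,0],[0.0086,-0.0364,0]],"claw":[40,40,40,40,40,40,40,40]}'
python3 -m crank '{"rot":[[0,0,0],[0,0,0],[0,0,0],[0,0,0],[0,0,0],[0,0,0],[0,0,0],[0,0,0]],"dp":[[0.0086,-0.0364,0],[0.0086,-0.0364,0],[0.0086,-0.0364,0],[0.0086,-0.0364,0],[0.0086,-0.0364,0],[0.0086,-0.0364,0],[0.0056,-0.0242,0],[0.003,-0.0122,0]],"claw":[40,40,40,40,40,40,40,40]}'
python3 -m crank '{"rot":[[0,0,0],[0,0,0],[0,0,0]],"dp":[[0,0,0],[0,0,0],[0,0,0]],"claw":[40,40,40]}'; python3 look.py w3
```

```text
time_s: 3.53
tool_pos: [568.3, -320.9, 193.3]
ee_rot: [0.003, 0.98, 0.197, 0.002]
ft_force: [1.0, -0.3, -1.1]
gripper_width: 48.1
finger_force: 61.6
time_s: 4.2
tool_pos: [521.2, -58.5, 186.1]
ee_rot: [-0.001, 0.98, 0.197, -0.002]
ft_force: [0.8, 0.1, -0.8]
gripper_width: 47.9
finger_force: 61.6
time_s: 4.87
tool_pos: [477.9, 200.0, 186.2]
ee_rot: [-0.001, 0.98, 0.198, -0.002]
ft_force: [0.5, -0.4, -0.6]
gripper_width: 48.2
finger_force: 61.6
time_s: 5.12
tool_pos: [480.5, 196.0, 187.4]
ee_rot: [0.0, 0.981, 0.196, -0.001]
ft_force: [-0.1, 0.3, -1.4]
gripper_width: 48.0
finger_force: 61.6
[480.5 196.  187.4] [ 4.000e-04  9.805e-01  1.964e-01 -9.000e-04] 5.12 [-0.1  0.3 -1.4] 48.0
```

View pics/w3.png

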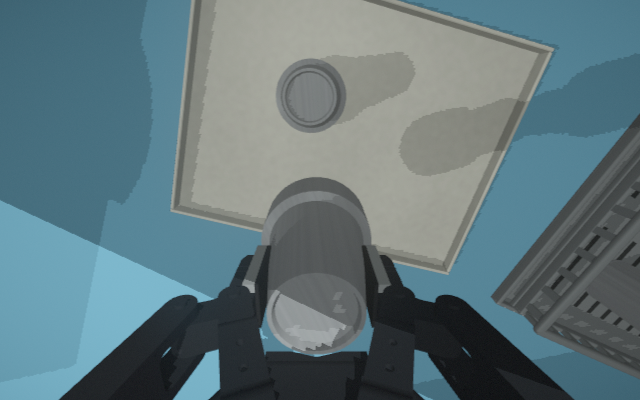

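The tray tumbler's foot is at about (310,97). The held tumbler's foot is at (317,314), unchanged since the grasp, so it hasn't slipped. I'll fit both more exactly.

```bash
python3 - <<'E'
from h import *
i=np.load("pics/w3.npz");p=i["p"];Rt=Ro.from_quat(i["q"],scalar_first=True).as_matrix()
im=cv2.imread("pics/w3.png");g=cv2.cvtColor(im,6)
c=cv2.HoughCircles(cv2.GaussianBlur(g[40:150,250:370],(3,3),0),cv2.HOUGH_GRADIENT_ALT,1.2,1,param1=150,param2=.6,minRadius=18,maxRadius=42)
if c is not None: print(c[0][:6]+[250,40,0])
for k,uv,z in [("Tfoot",(310.5,97.5),96),("Tsh",(310.5,95.5),34),("hfoot",(317,313.5),p[2]+48)]: 
    X=ray("w",uv,z,i);print(k,np.round(X,1),"in tool",np.round(Rt.T@(X-p),1))
E
```

```text
[[310.          96.40000153  27.18749046]
 [320.80000305  90.40000153  34.76179504]
 [320.80000305 102.40000153  34.86892319]
 [326.80000305  96.40000153  36.41904449]
 [313.59999847  83.20000076  29.51395798]
 [312.40000153 113.19999695  35.32240677]]
Tfoot [556.1 232.   96. ] in tool [83.8 -4.2 91.2]
Tsh [557.  233.5  34. ] in tool [ 85.3  -5.2 153.2]
hfoot [484.2 197.3 235.4] in tool [  3.8   0.3 -48. ]
```

```bash
python3 -m crank '{"rot":[[0,0,0],[0,0,0],[0,0,0],[0,0,0],[0,0,0],[0,0,0]],"dp":[[0.014,-0.0006,0],[0.022,-0.001,0],[0.025,-0.001,0],[0.016,-0.001,0],[0.0073,0,0],[0,0,0]],"claw":[40,40,40,40,40,40]}'
python3 -m crank '{"rot":[[0,0,0],[0,0,0],[0,0,0],[0,0,0],[0,0,0],[0,0,0],[0,0,0]],"dp":[[0,0,0.01],[0,0,0.02],[0,0,0.02],[0,0,0.015],[0,0,0.01],[0,0,0],[0,0,0]],"claw":[40,40,40,40,40,40,40]}'
python3 look.py w4
python3 - <<'E'
from h import *
im=read_camera("side");cv2.imwrite("pics/s4.png",cv2.resize(im[190:340,220:400,::-1],None,fx=4,fy=4,interpolation=2))
E
```

```text
time_s: 5.67
tool_pos: [558.9, 231.8, 188.1]
ee_rot: [0.0, 0.981, 0.196, 0.0]
ft_force: [-0.4, -0.2, -1.7]
gripper_width: 48.0
finger_force: 61.6
time_s: 6.25
tool_pos: [556.3, 232.2, 112.5]
ee_rot: [0.0, 0.981, 0.196, -0.001]
ft_force: [0.8, -0.4, -0.5]
gripper_width: 48.2
finger_force: 61.6
[556.3 232.2 112.5] [ 1.000e-04  9.805e-01  1.965e-01 -1.100e-03] 6.25 [ 0.8 -0.4 -0.5] 48.2
```

View pics/s4.png

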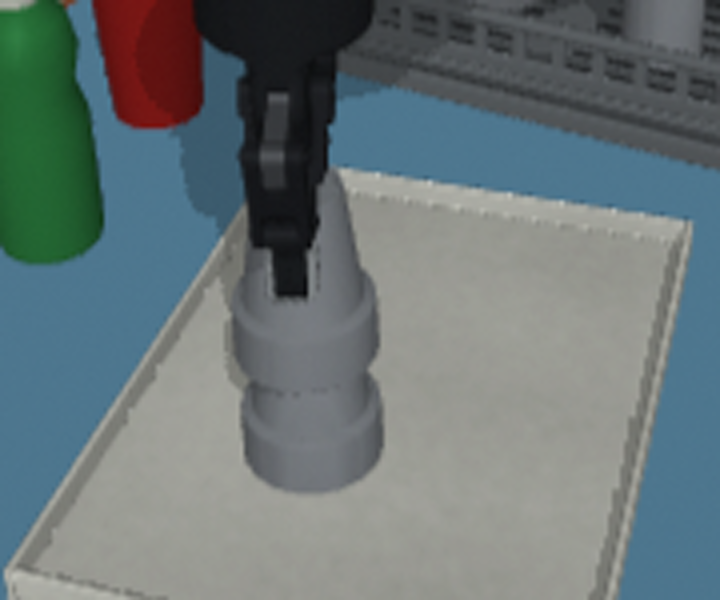

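The side view shows tumbler B around T's cone. The upper collar spans columns 233–379 (centre 306) and the lower collar spans 242–384 (centre 313). I'll check the alignment.

```bash
python3 - <<'E'
from h import *
f=lambda P:np.round((proj("side",P)-[220,190])*4,1)
for xy in[(556.3,230.5),(556.3,233),(559,230.5),(554,230.5)]:
    print(xy,"low sh/mouth",f((*xy,34)),f((*xy,4)),"up sh/mouth if rim=63",f((*xy,93)),f((*xy,63)))
im=cv2.imread("pics/s4.png");g=cv2.GaussianBlur(cv2.cvtColor(im,6),(5,5),0).astype(int)
for r in range(300,470,10):
    d=np.abs(g[r,6:]-g[r,:-6]);L=205+np.argmax(d[205:275]);R_=340+np.argmax(d[340:410]);print(r,L+3,R_+3,(L+R_)/2+3)
E
```

```text
(556.3, 230.5) low sh/mouth [315.  391.9] [317.7 437.8] up sh/mouth if rim=63 [309.5 296.1] [312.3 345.7]
(556.3, 233) low sh/mouth [312.6 395.1] [315.3 441.1] up sh/mouth if rim=63 [307.  299.2] [309.9 348.9]
(559, 230.5) low sh/mouth [310.1 390.3] [312.8 436.2] up sh/mouth if rim=63 [304.4 294.7] [307.3 344.3]
(554, 230.5) low sh/mouth [319.2 393.2] [321.8 439.1] up sh/mouth if rim=63 [313.8 297.4] [316.6 347. ]
300 224 377 300.5
310 228 377 302.5
320 231 379 305.0
330 232 379 305.5
340 232 379 305.5
350 233 377 305.0
360 235 373 304.0
370 227 368 297.5
380 248 374 311.0
390 242 379 310.5
400 241 381 311.0
410 240 383 311.5
420 240 382 311.0
430 242 383 312.5
440 243 383 313.0
450 244 381 312.5
460 245 379 312.0
```

The offset in that view is about 0.6 mm, so I'll lower gently and watch the force.

```bash
python3 -m crank '{"rot":[[0,0,0],[0,0,0],[0,0,0],[0,0,0],[0,0,0],[0,0,0]],"dp":[[0,0,0.005],[0,0,0.006],[0,0,0.004],[0,0,0.003],[0,0,0.002],[0,0,0]],"claw":[40,40,40,40,40,40]}'
python3 -m crank '{"rot":[[0,0,0],[0,0,0],[0,0,0]],"dp":[[0,0,0.002],[0,0,0.001],[0,0,0]],"claw":[40,40,40]}'
python3 -m crank '{"rot":[[0,0,0],[0,0,0],[0,0,0]],"dp":[[0,0,0.001],[0,0,0.001],[0,0,0]],"claw":[40,40,40]}'
```

```text
time_s: 6.85
tool_pos: [556.9, 232.7, 92.4]
ee_rot: [0.0, 0.98, 0.197, -0.001]
ft_force: [-0.9, -0.7, -1.5]
gripper_width: 47.8
finger_force: 61.6
time_s: 7.1
tool_pos: [557.4, 232.8, 90.1]
ee_rot: [0.0, 0.98, 0.197, -0.0]
ft_force: [0.2, 0.8, -1.1]
gripper_width: 47.9
finger_force: 61.6
time_s: 7.35
tool_pos: [557.4, 232.8, 88.2]
ee_rot: [0.0, 0.98, 0.197, -0.0]
ft_force: [-0.2, -0.2, -1.9]
gripper_width: 48.1
finger_force: 61.6
```

```bash
python3 -m crank '{"rot":[[0,0,0],[0,0,0],[0,0,0]],"dp":[[0,0,0.001],[0,0,0.001],[0,0,0]],"claw":[40,40,40]}'
python3 -m crank '{"rot":[[0,0,0],[0,0,0],[0,0,0]],"dp":[[0,0,0.001],[0,0,0.001],[0,0,0]],"claw":[40,40,40]}'
python3 -m crank '{"rot":[[0,0,0],[0,0,0]],"dp":[[0,0,0.001],[0,0,0]],"claw":[40,40]}'
```

```text
time_s: 7.6
tool_pos: [557.3, 232.8, 86.1]
ee_rot: [0.0, 0.98, 0.197, -0.0]
ft_force: [0.1, -0.6, -0.1]
gripper_width: 47.8
finger_force: 61.6
time_s: 7.85
tool_pos: [557.2, 232.8, 84.0]
ee_rot: [-0.0, 0.98, 0.197, -0.0]
ft_force: [-0.6, -0.2, -1.4]
gripper_width: 48.2
finger_force: 61.6
time_s: 8.02
tool_pos: [557.3, 232.9, 83.1]
ee_rot: [-0.0, 0.98, 0.197, -0.0]
ft_force: [0.2, 0.0, -1.4]
gripper_width: 47.9
finger_force: 61.6
```

```bash
for k in 1; do python3 -m crank '{"rot":[[0,0,0],[0,0,0]],"dp":[[0,0,0.001],[0,0,0]],"claw":[40,40]}' | grep -E "pos|ft"; done
python3 -m crank '{"rot":[[0,0,0],[0,0,0]],"dp":[[0,0,0.001],[0,0,0]],"claw":[40,40]}' | grep -E "pos|ft"
python3 -m crank '{"rot":[[0,0,0],[0,0,0]],"dp":[[0,0,0.001],[0,0,0]],"claw":[40,40]}'| grep -E "pos|ft"
```

```text
tool_pos: [557.3, 232.8, 82.1]
ft_force: [-0.9, -0.1, -0.7]
tool_pos: [557.4, 232.9, 81.5]
ft_force: [-0.7, 0.4, 0.7]
tool_pos: [557.8, 233.0, 81.4]
ft_force: [-2.7, 0.4, 3.9]
```

```bash
cat > neck.py <<'E'
from h import *
im=read_camera("side");im=cv2.resize(im[160:340,220:400,::-1],None,fx=4,fy=4,interpolation=2);cv2.imwrite(f"pics/s{int(sense()['time_s']*100)}.png",im)
g=cv2.GaussianBlur(cv2.cvtColor(im,6),(5,5),0).astype(int)
for r in range(360,600,10):
    d=np.abs(g[r,6:]-g[r,:-6]);L=205+np.argmax(d[205:275]);R_=340+np.argmax(d[340:410]);print(r-120,L+3,R_+3,(L+R_)/2+3,end=" | ")
print([ (z,np.round(((proj("side",(556.5,231,z))-[220,190])*4)[1])) for z in(4,34,64,94,124,156)])
E
python3 neck.py
```

```text
240 247 343 295.0 | 250 248 347 297.5 | 260 248 348 298.0 | 270 251 351 301.0 | 280 251 352 301.5 | 290 252 355 303.5 | 300 251 356 303.5 | 310 248 359 303.5 | 320 275 363 319.0 | 330 276 371 323.5 | 340 276 375 325.5 | 350 277 379 328.0 | 360 232 379 305.5 | 370 235 379 307.0 | 380 235 380 307.5 | 390 234 380 307.0 | 400 235 380 307.5 | 410 239 380 309.5 | 420 237 383 310.0 | 430 241 383 312.0 | 440 242 383 312.5 | 450 244 381 312.5 | 460 245 378 311.5 | 470 251 371 311.0 | [(4, np.float64(438.0)), (34, np.float64(392.0)), (64, np.float64(345.0)), (94, np.float64(295.0)), (124, np.float64(243.0)), (156, np.float64(185.0))]
```

No neck remains between the collars and the shoulder is at the nested height, so it is fully seated. I'll open, retreat and go to tumbler A.

```bash
python3 -m crank '{"rot":[[0,0,0],[0,0,0],[0,0,0],[0,0,0],[0,0,0],[0,0,0],[0,0,0],[0,0,0]],"dp":[[0,0,-0.001],[0,0,0],[0,0,0],[0,0,0],[0,0,0],[0,0,0],[0,0,0],[0,0,0]],"claw":[60,70,80,90,100,100,100,100]}'
python3 -m crank '{"rot":[[0,0,0],[0,0,0],[0,0,0],[0,0,0],[0,0,0],[0,0,0],[0,0,0]],"dp":[[0,0,-0.005],[0,0,-0.012],[0,0,-0.022],[0,0,-0.026],[0,0,-0.026],[0,0,-0.018],[0,0,0]],"claw":[100,100,100,100,100,100,100]}'
python3 neck.py; python3 look.py w5
```

```text
time_s: 9.23
tool_pos: [557.5, 232.8, 81.3]
ee_rot: [0.0, 0.98, 0.197, 0.0]
ft_force: [0.2, -0.0, -0.2]
gripper_width: 85.2
finger_force: 0.0
time_s: 9.82
tool_pos: [561.3, 234.0, 197.6]
ee_rot: [-0.0, 0.98, 0.197, 0.006]
ft_force: [-0.3, 0.6, 1.2]
gripper_width: 85.5
finger_force: 0.0
240 259 344 301.5 | 250 211 348 279.5 | 260 208 351 279.5 | 270 253 352 302.5 | 280 252 354 303.0 | 290 251 356 303.5 | 300 251 358 304.5 | 310 239 360 299.5 | 320 239 363 301.0 | 330 240 372 306.0 | 340 240 376 308.0 | 350 236 379 307.5 | 360 233 380 306.5 | 370 234 380 307.0 | 380 235 380 307.5 | 390 234 381 307.5 | 400 236 380 308.0 | 410 239 383 311.0 | 420 240 383 311.5 | 430 242 383 312.5 | 440 242 383 312.5 | 450 244 381 312.5 | 460 245 379 312.0 | 470 251 371 311.0 | [(4, np.float64(438.0)), (34, np.float64(392.0)), (64, np.float64(345.0)), (94, np.float64(295.0)), (124, np.float64(243.0)), (156, np.float64(185.0))]
[560.  233.6 194.9] [-3.000e-04  9.805e-01  1.966e-01  4.000e-03] 9.87 [-0.   0.4 -0.2] 85.1
```

View pics/w5.png

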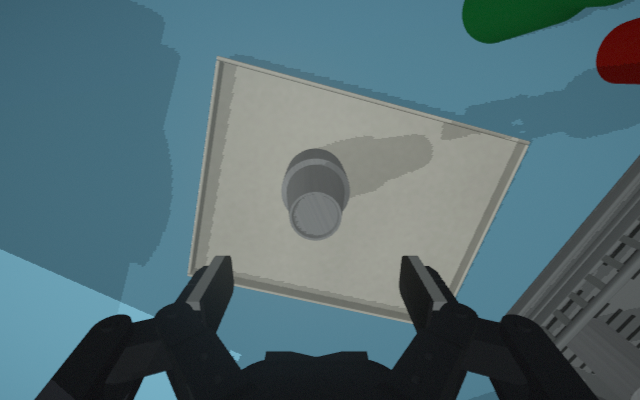

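The stack's foot is at (315,215), and the collars are coaxial and upright. Next is tumbler A.

```bash
python3 -m crank '{"rot":[[0,0,0],[0,0,0],[0,0,0],[0,0,0],[0,0,0],[0,0,0],[0,0,0]],"dp":[[-0.0033,0.0147,0],[-0.0058,0.0257,0],[-0.0082,0.0368,0],[-0.0082,0.0368,0],[-0.0082,0.0368,0],[-0.0082,0.0368,0],[-0.0082,0.0368,0]],"claw":[100,100,100,100,100,100,100]}'
python3 -m crank '{"rot":[[0,0,0],[0,0,0],[0,0,0],[0,0,0],[0,0,0],[0,0,0],[0,0,0],[0,0,0]],"dp":[[-0.0082,0.0368,0],[-0.0082,0.0368,0],[-0.0082,0.0368,0],[-0.0082,0.0368,0],[-0.0082,0.0368,0],[-0.0058,0.0257,0],[-0.0033,0.0147,0],[0,0,0]],"claw":[100,100,100,100,100,100,100,100]}'
python3 -m crank '{"rot":[[0,0,0],[0,0,0]],"dp":[[0,0,0],[0,0,0]],"claw":[100,100]}'
python3 look.py w6
cat > foot.py <<'E'
from h import *
import sys
# foot centre by Hough circle near a guess: name u v z
n,u,v,z=sys.argv[1],*map(float,sys.argv[2:5]);i=np.load(f"pics/{n}.npz");g=cv2.cvtColor(cv2.imread(f"pics/{n}.png"),6)
u0,v0=int(u)-60,max(0,int(v)-60);c=cv2.HoughCircles(cv2.medianBlur(g[v0:v0+120,u0:u0+120],3),cv2.HOUGH_GRADIENT,1,6,param1=120,param2=14,minRadius=21,maxRadius=40)
Rt=Ro.from_quat(i["q"],scalar_first=True).as_matrix()
for a in c[0][:4]:
    X=ray("w",(a[0]+u0,a[1]+v0),z,i);print(a+[u0,v0,0],np.round(X,1),"tool",np.round(Rt.T@(X-i["p"]),1))
E
echo stack; python3 foot.py w5 315 215 126; echo A; python3 foot.py w6 315 212 118; echo B; python3 foot.py w1 315 211 118
```

```text
time_s: 10.5
tool_pos: [596.3, 4.9, 188.2]
ee_rot: [-0.001, 0.98, 0.197, -0.002]
ft_force: [0.4, -0.5, 0.3]
gripper_width: 85.4
finger_force: 0.0
time_s: 11.17
tool_pos: [637.2, -222.8, 188.4]
ee_rot: [-0.0, 0.981, 0.195, -0.001]
ft_force: [0.3, 0.3, 1.0]
gripper_width: 85.1
finger_force: 0.0
time_s: 11.33
tool_pos: [637.4, -218.0, 189.2]
ee_rot: [-0.001, 0.98, 0.197, -0.001]
ft_force: [1.0, 0.5, 0.0]
gripper_width: 85.0
finger_force: 0.0
[ 637.4 -218.   189.2] [-1.100e-03  9.804e-01  1.971e-01 -8.000e-04] 11.33 [1.  0.5 0. ] 85.0
stack
[315.5        191.5         33.79999924] [575.6 240.5 126. ] tool [16.5 -0.4 69. ]
[314.5        216.5         25.70000076] [556.4 233.3 126. ] tool [-3.9 -1.2 68.8]
[315.5        197.5         39.40000153] [571.1 238.6 126. ] tool [11.7 -0.4 69. ]
[314.5        209.5         30.20000076] [561.8 235.6 126. ] tool [ 1.9 -1.2 68.9]
A
[314.5        188.5         29.29999924] [ 653.6 -209.8  118. ] tool [18.2 -1.2 71.2]
[316.5        195.5         36.09999847] [ 649.  -213.4  118. ] tool [12.6  0.4 71.2]
[314.5 212.5  26. ] [ 635.4 -217.4  118. ] tool [-1.5 -1.2 71.2]
[308.5        194.5         37.20000076] [ 647.4 -207.4  118. ] tool [13.4 -5.8 71.2]
B
[314.5        187.5         33.79999924] [ 584.1 -309.8  118. ] tool [19.2 -1.2 70.4]
[313.5 214.5  28. ] [ 563.4 -317.6  118. ] tool [-2.9 -2.  70.5]
[314.5        193.5         33.79999924] [ 579.7 -311.6  118. ] tool [14.4 -1.2 70.4]
[313.5        207.5         39.40000153] [ 568.8 -315.3  118. ] tool [ 3.  -2.  70.5]
```

A is aligned to within about 1 mm, so I descend and grip.

```bash
python3 -m crank '{"rot":[[0,0,0],[0,0,0],[0,0,0],[0,0,0],[0,0,0],[0,0,0],[0,0,0]],"dp":[[0,0,0.03],[0,0,0.03],[0,0,0.025],[0,0,0.019],[0,0,0.009],[0,0,0.005],[0,0,0]],"claw":[100,100,100,100,100,100,100]}' 40
python3 -m crank '{"rot":[[0,0,0],[0,0,0],[0,0,0],[0,0,0],[0,0,0],[0,0,0],[0,0,0],[0,0,0]],"dp":[[0,0,0],[0,0,0],[0,0,0],[0,0,0],[0,0,0],[0,0,0],[0,0,0],[0,0,0]],"claw":[70,60,50,45,40,40,40,40]}' 40
python3 -m crank '{"rot":[[0,0,0],[0,0,0],[0,0,0],[0,0,0],[0,0,0],[0,0,0],[0,0,0],[0,0,0]],"dp":[[0,0,0],[0,0,-0.004],[0,0,-0.01],[0,0,-0.02],[0,0,-0.026],[0,0,-0.026],[0,0,-0.022],[0,0,-0.01]],"claw":[40,40,40,40,40,40,40,40]}' 60
python3 -m crank '{"rot":[[0,0,0],[0,0,0],[0,0,0]],"dp":[[0,0,-0.01],[0,0,0],[0,0,0]],"claw":[40,40,40]}'; python3 look.py w7
```

```text
time_s: 11.97
tool_pos: [637.6, -218.6, 71.6]
ee_rot: [-0.001, 0.98, 0.197, -0.001]
ft_force: [-1.3, -0.1, 0.6]
gripper_width: 85.8
finger_force: 0.0
time_s: 12.63
tool_pos: [639.6, -220.4, 75.0]
ee_rot: [0.001, 0.981, 0.196, 0.002]
ft_force: [-1.1, 1.3, 5.1]
gripper_width: 47.8
finger_force: 41.7
time_s: 13.3
tool_pos: [639.8, -221.0, 195.0]
ee_rot: [0.002, 0.98, 0.197, 0.003]
ft_force: [0.2, -1.1, 0.3]
gripper_width: 47.1
finger_force: 61.2
time_s: 13.55
tool_pos: [637.7, -219.8, 199.7]
ee_rot: [-0.0, 0.98, 0.197, -0.0]
ft_force: [-0.9, -0.5, -1.6]
gripper_width: 47.2
finger_force: 61.2
[ 637.7 -219.8  199.7] [-2.000e-04  9.805e-01  1.966e-01 -3.000e-04] 13.55 [-0.9 -0.5 -1.6] 47.2
```

```bash
python3 -m crank '{"rot":[[0,0,0],[0,0,0],[0,0,0],[0,0,0],[0,0,0],[0,0,0],[0,0,0]],"dp":[[0.0033,-0.0147,0],[0.0058,-0.0257,0],[0.0082,-0.0368,0],[0.0082,-0.0368,0],[0.0082,-0.0368,0],[0.0082,-0.0368,0],[0.0082,-0.0368,0]],"claw":[40,40,40,40,40,40,40]}'
python3 -m crank '{"rot":[[0,0,0],[0,0,0],[0,0,0],[0,0,0],[0,0,0],[0,0,0],[0,0,0],[0,0,0]],"dp":[[0.0082,-0.0368,0],[0.0082,-0.0368,0],[0.0082,-0.0368,0],[0.0082,-0.0368,0],[0.0082,-0.0368,0],[0.0058,-0.0257,0],[0.0033,-0.0147,0],[0,0,0]],"claw":[40,40,40,40,40,40,40,40]}'
python3 -m crank '{"rot":[[0,0,0],[0,0,0],[0,0,0]],"dp":[[0,0,0],[0,0,0],[0,0,0]],"claw":[40,40,40]}'; python3 look.py w8
```

```text
time_s: 14.18
tool_pos: [595.6, 9.1, 198.4]
ee_rot: [-0.001, 0.98, 0.197, -0.002]
ft_force: [0.9, 0.5, -1.4]
gripper_width: 46.9
finger_force: 61.2
time_s: 14.85
tool_pos: [554.6, 236.7, 198.4]
ee_rot: [-0.001, 0.98, 0.199, -0.002]
ft_force: [0.3, 0.7, -1.1]
gripper_width: 47.3
finger_force: 61.3
time_s: 15.1
tool_pos: [557.1, 231.9, 199.6]
ee_rot: [0.0, 0.981, 0.196, -0.001]
ft_force: [0.2, -0.5, -0.1]
gripper_width: 47.2
finger_force: 61.3
[557.1 231.9 199.6] [ 2.000e-04  9.806e-01  1.961e-01 -7.000e-04] 15.1 [ 0.2 -0.5 -0.1] 47.2
```

```bash
python3 -m crank '{"rot":[[0,0,0],[0,0,0],[0,0,0],[0,0,0],[0,0,0],[0,0,0],[0,0,0]],"dp":[[0.0005,-0.0006,0.01],[0,0,0.018],[0,0,0.015],[0,0,0.01],[0,0,0.005],[0,0,0],[0,0,0]],"claw":[40,40,40,40,40,40,40]}'
python3 - <<'E'
from h import *
im=read_camera("side");cv2.imwrite("pics/s9.png",cv2.resize(im[160:340,220:400,::-1],None,fx=3.33,fy=3.33,interpolation=2))
E
```

```text
time_s: 15.73
tool_pos: [557.9, 233.3, 142.3]
ee_rot: [-0.0, 0.981, 0.196, -0.0]
ft_force: [-0.4, 0.7, -0.9]
gripper_width: 47.2
finger_force: 61.2
```

View pics/s9.png

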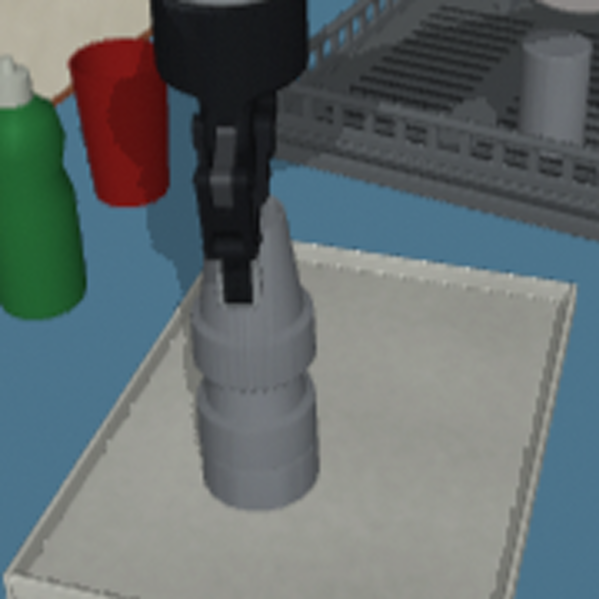

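The third tumbler is aligned over the stack, with its collar at about (254,345) and the stack's at about (259,430). I'll lower it gently.

```bash
python3 -m crank '{"rot":[[0,0,0],[0,0,0],[0,0,0],[0,0,0],[0,0,0],[0,0,0]],"dp":[[0,0,0.005],[0,0,0.006],[0,0,0.004],[0,0,0.003],[0,0,0.002],[0,0,0]],"claw":[40,40,40,40,40,40]}' | grep -E "pos|ft"
python3 -m crank '{"rot":[[0,0,0],[0,0,0],[0,0,0]],"dp":[[0,0,0.001],[0,0,0.001],[0,0,0]],"claw":[40,40,40]}' | grep -E "pos|ft"
python3 -m crank '{"rot":[[0,0,0],[0,0,0],[0,0,0]],"dp":[[0,0,0.001],[0,0,0.001],[0,0,0]],"claw":[40,40,40]}' | grep -E "pos|ft"
python3 -m crank '{"rot":[[0,0,0],[0,0,0]],"dp":[[0,0,0.001],[0,0,0]],"claw":[40,40]}' | grep -E "pos|ft"
```

```text
tool_pos: [557.1, 233.4, 121.4]
ft_force: [-0.0, 0.2, -1.8]
tool_pos: [557.8, 233.6, 120.3]
ft_force: [-0.4, 0.0, -1.1]
tool_pos: [557.6, 233.5, 118.1]
ft_force: [0.7, -0.6, -1.1]
tool_pos: [557.6, 233.5, 117.1]
ft_force: [-0.1, -0.0, -1.5]
```

```bash
python3 -m crank '{"rot":[[0,0,0],[0,0,0]],"dp":[[0,0,0.001],[0,0,0]],"claw":[40,40]}' | grep -E "pos|ft"
python3 -m crank '{"rot":[[0,0,0],[0,0,0]],"dp":[[0,0,0.001],[0,0,0]],"claw":[40,40]}' | grep -E "pos|ft"
python3 -m crank '{"rot":[[0,0,0],[0,0,0]],"dp":[[0,0,0.001],[0,0,0]],"claw":[40,40]}' | grep -E "pos|ft"
```

```text
tool_pos: [557.6, 233.5, 116.1]
ft_force: [-0.4, -0.3, -1.1]
tool_pos: [557.6, 233.5, 115.1]
ft_force: [0.1, -0.4, -1.6]
tool_pos: [557.6, 233.5, 114.1]
ft_force: [-0.6, -0.5, -1.4]
```

```bash
python3 -m crank '{"rot":[[0,0,0],[0,0,0]],"dp":[[0,0,0.001],[0,0,0]],"claw":[40,40]}' | grep -E "pos|ft"
python3 -m crank '{"rot":[[0,0,0],[0,0,0]],"dp":[[0,0,0.001],[0,0,0]],"claw":[40,40]}' | grep -E "pos|ft"
python3 neck.py
```

```text
tool_pos: [557.7, 233.6, 113.2]
ft_force: [0.1, 0.5, -1.3]
tool_pos: [558.0, 233.7, 113.1]
ft_force: [-1.0, -0.8, 2.2]
240 248 355 301.5 | 250 248 358 303.0 | 260 269 360 314.5 | 270 270 361 315.5 | 280 271 371 321.0 | 290 272 375 323.5 | 300 223 378 300.5 | 310 229 379 304.0 | 320 230 379 304.5 | 330 223 380 301.5 | 340 223 380 301.5 | 350 234 380 307.0 | 360 235 379 307.0 | 370 236 380 308.0 | 380 235 380 307.5 | 390 233 381 307.0 | 400 236 380 308.0 | 410 239 382 310.5 | 420 240 383 311.5 | 430 242 383 312.5 | 440 242 383 312.5 | 450 244 381 312.5 | 460 245 379 312.0 | 470 252 371 311.5 | [(4, np.float64(438.0)), (34, np.float64(392.0)), (64, np.float64(345.0)), (94, np.float64(295.0)), (124, np.float64(243.0)), (156, np.float64(185.0))]
```

The rim has seated and all three collars are contiguous. I'll release, retreat and go to the straight cup.

```bash
python3 -m crank '{"rot":[[0,0,0],[0,0,0],[0,0,0],[0,0,0],[0,0,0],[0,0,0],[0,0,0],[0,0,0]],"dp":[[0,0,-0.0005],[0,0,0],[0,0,0],[0,0,0],[0,0,0],[0,0,0],[0,0,0],[0,0,0]],"claw":[60,70,80,90,100,100,100,100]}'
python3 -m crank '{"rot":[[0,0,0],[0,0,0],[0,0,0],[0,0,0],[0,0,0],[0,0,0],[0,0,0]],"dp":[[0,0,-0.005],[0,0,-0.012],[0,0,-0.022],[0,0,-0.026],[0,0,-0.026],[0,0,-0.018],[0,0,0]],"claw":[100,100,100,100,100,100,100]}'
python3 -m crank '{"rot":[[0,0,0],[0,0,0],[0,0,0],[0,0,0],[0,0,0],[0,0,0]],"dp":[[-0.0075,0.0129,0],[-0.0132,0.0226,0],[-0.0188,0.0323,0],[-0.0188,0.0323,0],[-0.0188,0.0323,0],[-0.0188,0.0323,0]],"claw":[100,100,100,100,100,100]}'
python3 -m crank '{"rot":[[0,0,0],[0,0,0],[0,0,0],[0,0,0],[0,0,0],[0,0,0],[0,0,0]],"dp":[[-0.0188,0.0323,0],[-0.0188,0.0323,0],[-0.0188,0.0323,0],[-0.0188,0.0323,0],[-0.0188,0.0323,0],[-0.0132,0.0226,0],[-0.0075,0.0129,0]],"claw":[100,100,100,100,100,100,100]}'
python3 -m crank '{"rot":[[0,0,0],[0,0,0],[0,0,0],[0,0,0]],"dp":[[0,0,0.015],[0,0,0.01],[0,0,0],[0,0,0]],"claw":[100,100,100,100]}'
python3 neck.py; python3 look.py w10
python3 - <<'E'
from h import *
i=np.load("pics/w10.npz");im=cv2.imread("pics/w10.png");g=cv2.cvtColor(im,6)
c=cv2.HoughCircles(cv2.medianBlur(g[120:300,220:420],3),cv2.HOUGH_GRADIENT,1,8,param1=120,param2=15,minRadius=28,maxRadius=48)
Rt=Ro.from_quat(i["q"],scalar_first=True).as_matrix()
for a in c[0][:5]:
    X=ray("w",(a[0]+220,a[1]+120),114,i);print(a+[220,120,0],np.round(X,1),"tool",np.round(Rt.T@(X-i["p"]),1))
E
```

```text
time_s: 18.5
tool_pos: [557.7, 233.6, 112.8]
ee_rot: [-0.0, 0.98, 0.197, -0.0]
ft_force: [-0.9, -0.0, -0.1]
gripper_width: 85.5
finger_force: 0.0
time_s: 19.08
tool_pos: [561.3, 234.7, 229.3]
ee_rot: [-0.0, 0.98, 0.197, 0.006]
ft_force: [0.1, -0.2, 0.8]
gripper_width: 85.4
finger_force: 0.0
time_s: 19.58
tool_pos: [530.7, 42.5, 220.2]
ee_rot: [-0.0, 0.98, 0.197, -0.001]
ft_force: [0.3, -0.2, -0.8]
gripper_width: 85.4
finger_force: 0.0
time_s: 20.17
tool_pos: [500.5, -184.7, 220.3]
ee_rot: [-0.0, 0.981, 0.195, -0.001]
ft_force: [0.0, 0.5, -0.9]
gripper_width: 85.4
finger_force: 0.0
time_s: 20.5
tool_pos: [501.1, -180.5, 194.7]
ee_rot: [-0.001, 0.98, 0.197, -0.002]
ft_force: [-0.2, -0.0, 0.8]
gripper_width: 85.3
finger_force: 0.0
240 248 355 301.5 | 250 247 358 302.5 | 260 244 359 301.5 | 270 208 362 285.0 | 280 243 371 307.0 | 290 235 375 305.0 | 300 232 378 305.0 | 310 232 379 305.5 | 320 231 379 305.0 | 330 223 380 301.5 | 340 223 380 301.5 | 350 234 380 307.0 | 360 236 379 307.5 | 370 235 380 307.5 | 380 235 380 307.5 | 390 233 381 307.0 | 400 237 380 308.5 | 410 239 383 311.0 | 420 239 383 311.0 | 430 242 383 312.5 | 440 243 383 313.0 | 450 244 381 312.5 | 460 244 379 311.5 | 470 251 371 311.0 | [(4, np.float64(438.0)), (34, np.float64(392.0)), (64, np.float64(345.0)), (94, np.float64(295.0)), (124, np.float64(243.0)), (156, np.float64(185.0))]
[ 502.  -180.7  195.9] [-7.000e-04  9.804e-01  1.970e-01 -9.000e-04] 20.55 [ 0.5 -1.2 -0.6] 85.2
[315.5        188.5         46.29999924] [ 515.4 -174.4  114. ] tool [14.9 -0.5 81.8]
[314.5        196.5         38.59999847] [ 508.9 -176.3  114. ] tool [ 8.1 -1.3 81.8]
[314.5 209.5  36. ] [ 498.5 -180.6  114. ] tool [-3.1 -1.3 81.9]
[299.5        206.5         46.29999924] [ 496.2 -168.3  114. ] tool [ -0.5 -13.5  81.9]
[322.5 210.5  43. ] [ 500.2 -187.   114. ] tool [-4.   5.3 81.9]
```

View pics/w10.png

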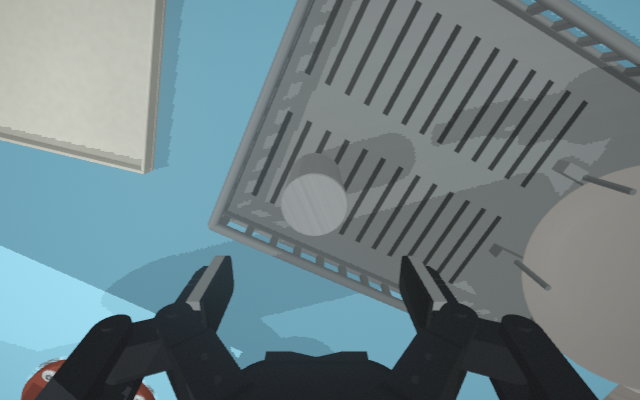

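The cup's top disc is at (315,205), centred between the fingers, so I descend, grip and lift.

```bash
python3 -m crank '{"rot":[[0,0,0],[0,0,0],[0,0,0],[0,0,0],[0,0,0],[0,0,0],[0,0,0]],"dp":[[0.0005,0,0.03],[0,0,0.032],[0,0,0.03],[0,0,0.02],[0,0,0.01],[0,0,0.005],[0,0,0]],"claw":[100,100,100,100,100,100,100]}' 40
python3 -m crank '{"rot":[[0,0,0],[0,0,0],[0,0,0],[0,0,0],[0,0,0],[0,0,0],[0,0,0],[0,0,0]],"dp":[[0,0,0],[0,0,0],[0,0,0],[0,0,0],[0,0,0],[0,0,0],[0,0,0],[0,0,0]],"claw":[80,70,60,55,50,50,50,50]}' 40
python3 -m crank '{"rot":[[0,0,0],[0,0,0],[0,0,0],[0,0,0],[0,0,0],[0,0,0],[0,0,0],[0,0,0]],"dp":[[0,0,0],[0,0,-0.004],[0,0,-0.01],[0,0,-0.02],[0,0,-0.026],[0,0,-0.026],[0,0,-0.022],[0,0,-0.01]],"claw":[50,50,50,50,50,50,50,50]}' 50
python3 -m crank '{"rot":[[0,0,0],[0,0,0]],"dp":[[0,0,0],[0,0,0]],"claw":[50,50]}'
```

```text
time_s: 21.18
tool_pos: [503.4, -180.8, 69.6]
ee_rot: [-0.0, 0.98, 0.197, -0.0]
ft_force: [1.1, -1.1, -0.7]
gripper_width: 85.7
finger_force: 0.0
time_s: 21.85
tool_pos: [504.7, -181.6, 71.9]
ee_rot: [0.001, 0.98, 0.197, 0.001]
ft_force: [-1.3, 2.8, 6.0]
gripper_width: 53.5
finger_force: 41.7
time_s: 22.52
tool_pos: [505.1, -182.3, 192.1]
ee_rot: [0.002, 0.98, 0.197, 0.002]
ft_force: [0.6, 0.3, -1.6]
gripper_width: 53.8
finger_force: 52.8
time_s: 22.68
tool_pos: [503.2, -181.2, 187.9]
ee_rot: [0.0, 0.98, 0.197, 0.0]
ft_force: [0.1, -0.3, -1.7]
gripper_width: 53.7
finger_force: 52.7
```

```bash
python3 -m crank '{"rot":[[0,0,0],[0,0,0],[0,0,0],[0,0,0],[0,0,0]],"dp":[[0.0081,-0.013,0],[0.0142,-0.0228,0],[0.0203,-0.0325,0],[0.0203,-0.0325,0],[0.0203,-0.0325,0]],"claw":[50,50,50,50,50]}'
python3 -m crank '{"rot":[[0,0,0],[0,0,0],[0,0,0],[0,0,0],[0,0,0],[0,0,0]],"dp":[[0.0203,-0.0325,0],[0.0203,-0.0325,0],[0.0142,-0.0228,0],[0.0081,-0.013,0],[0,0,0],[0,0,0]],"claw":[50,50,50,50,50,50]}'
python3 -m crank '{"rot":[[0,0,0],[0,0,0],[0,0,0],[0,0,0],[0,0,0],[0,0,0],[0,0,0],[0,0,0]],"dp":[[0,0,0.015],[0,0,0.03],[0,0,0.03],[0,0,0.025],[0,0,0.018],[0,0,0.01],[0,0,0.004],[0,0,0]],"claw":[50,50,50,50,50,50,50,50]}'
```

```text
time_s: 23.1
tool_pos: [526.8, -24.6, 185.0]
ee_rot: [-0.001, 0.981, 0.196, -0.002]
ft_force: [0.8, -0.7, -1.8]
gripper_width: 53.7
finger_force: 52.8
time_s: 23.6
tool_pos: [546.2, 91.6, 185.3]
ee_rot: [-0.0, 0.98, 0.198, -0.002]
ft_force: [0.0, 0.4, -1.8]
gripper_width: 53.5
finger_force: 52.8
time_s: 24.27
tool_pos: [546.9, 90.2, 54.6]
ee_rot: [-0.0, 0.981, 0.196, -0.001]
ft_force: [-0.0, 0.8, -1.0]
gripper_width: 53.7
finger_force: 52.9
```

```bash
python3 -m crank '{"rot":[[0,0,0],[0,0,0],[0,0,0]],"dp":[[0,0,0.0015],[0,0,0.001],[0,0,0]],"claw":[50,50,50]}' | grep -E "pos|ft"
python3 -m crank '{"rot":[[0,0,0],[0,0,0]],"dp":[[0,0,0.001],[0,0,0]],"claw":[50,50]}' | grep -E "pos|ft"
python3 -m crank '{"rot":[[0,0,0],[0,0,0]],"dp":[[0,0,0.001],[0,0,0]],"claw":[50,50]}' | grep -E "pos|ft"
python3 -m crank '{"rot":[[0,0,0],[0,0,0]],"dp":[[0,0,0.001],[0,0,0]],"claw":[50,50]}' | grep -E "pos|ft"
```

```text
tool_pos: [549.0, 91.1, 54.6]
ft_force: [-0.1, 0.6, -1.1]
tool_pos: [548.3, 91.2, 53.0]
ft_force: [0.3, -0.2, -1.4]
tool_pos: [547.8, 91.2, 51.4]
ft_force: [-0.3, 0.2, -1.6]
tool_pos: [547.7, 91.2, 50.1]
ft_force: [-0.1, 0.6, -0.6]
```

```bash
python3 -m crank '{"rot":[[0,0,0],[0,0,0]],"dp":[[0,0,0.0007],[0,0,0]],"claw":[50,50]}' | grep -E "pos|ft"
python3 -m crank '{"rot":[[0,0,0],[0,0,0]],"dp":[[0,0,0.0007],[0,0,0]],"claw":[50,50]}' | grep -E "pos|ft"
python3 -m crank '{"rot":[[0,0,0],[0,0,0]],"dp":[[0,0,0.0007],[0,0,0]],"claw":[50,50]}' | grep -E "pos|ft"
```

```text
tool_pos: [547.8, 91.2, 50.1]
ft_force: [-2.3, 0.1, 3.9]
tool_pos: [547.9, 91.2, 50.0]
ft_force: [-3.7, 0.3, 6.0]
tool_pos: [548.0, 91.3, 50.0]
ft_force: [-4.4, 0.5, 11.0]
```

The cup is down on the tray floor. I'll ease the pressure, release, retreat and check.

```bash
python3 -m crank '{"rot":[[0,0,0],[0,0,0],[0,0,0],[0,0,0],[0,0,0],[0,0,0],[0,0,0],[0,0,0]],"dp":[[0,0,-0.001],[0,0,-0.0006],[0,0,0],[0,0,0],[0,0,0],[0,0,0],[0,0,0],[0,0,0]],"claw":[50,50,65,75,90,100,100,100]}'
python3 -m crank '{"rot":[[0,0,0],[0,0,0],[0,0,0],[0,0,0],[0,0,0],[0,0,0],[0,0,0]],"dp":[[0,0,-0.005],[0,0,-0.012],[0,0,-0.025],[0,0,-0.035],[0,0,-0.035],[0,0,-0.03],[0,0,-0.015]],"claw":[100,100,100,100,100,100,100]}'
python3 -m crank '{"rot":[[0,0,0],[0,0,0],[0,0,0],[0,0,0],[0,0,0],[0,0,0],[0,0,0]],"dp":[[-0.015,0.015,0],[-0.025,0.025,0],[-0.025,0.025,0],[-0.025,0.025,0],[-0.015,0.015,0],[0,0,0],[0,0,0]],"claw":[100,100,100,100,100,100,100]}'
python3 - <<'E'
from h import *
im=read_camera("side")[:,:,::-1];t=read_camera("top")[:,:,::-1]
o=np.zeros((600,800,3),np.uint8);a=cv2.resize(im[120:380,200:460],(480,480),interpolation=2);o[:480,:480]=a
b=cv2.resize(t[120:300,165:485],(320,180));o[:180,480:]=b;cv2.imwrite("pics/final.png",o)
E
```

```text
time_s: 26.18
tool_pos: [547.8, 91.1, 49.7]
ee_rot: [-0.0, 0.98, 0.197, -0.0]
ft_force: [-0.7, 0.2, -0.3]
gripper_width: 85.2
finger_force: 0.0
time_s: 26.77
tool_pos: [550.7, 91.3, 213.5]
ee_rot: [0.001, 0.98, 0.197, 0.005]
ft_force: [0.9, -0.3, -0.2]
gripper_width: 85.1
finger_force: 0.0
time_s: 27.35
tool_pos: [491.5, -47.0, 208.0]
ee_rot: [0.0, 0.981, 0.195, 0.001]
ft_force: [-0.1, -0.2, 0.1]
gripper_width: 85.2
finger_force: 0.0
```

View pics/final.png

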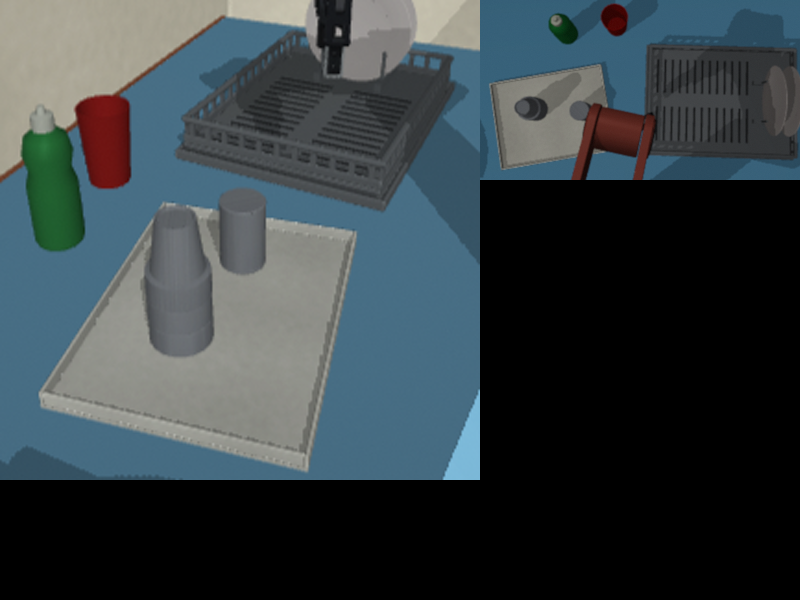

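The final picture shows one straight three-high stack at about (180,285). The straight cup stands alone on the tray at about (243,235), and the bottle, red tumbler and plates look undisturbed.

```bash
python3 -c "
from rig import *
print(job_done())"
```

```text
the job is handed in; nothing more can be done
None
```

The job is handed in: both tumblers are nested fully down over the one on the tray, the straight cup stands alone on the tray floor clear of the stack, the plates, red tumbler and soap bottle look undisturbed, and it took about 27 s.

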